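# Find where the sculpture turntable rubs

### The arm

A 6-joint arm with a two-finger parallel gripper is mounted at the origin on the work surface. World frame = base frame: x ahead of the robot, y to its left, z up, the work surface at z = 0. Lengths are in m, angles in rad, forces in N, time in s.
With the tool pointing down it reaches from about 0.15 to 0.775 m from the base axis. Payload 6.1 kg.
Tool frame: the origin (TCP) lies at the very end of the fingers, on their centre line; the grasp point (between the pads) lies robot.hold_point_z behind it (robot.hold_point_z is the distance from the TCP to the grasp point, in m); z points along the fingers, y is the direction in which the jaws open and shut (so a half turn about z gives the same grasp; the last joint's range is limited). The gripper opens to 85 mm and grips with 20 to 120 N. Pads are 22 mm wide; open, the fingers measure 114 mm over their backs; the gripper's body (76 mm by 85 mm) begins 54 mm behind the grasp point. The pads swing forward as they close: fully open they stand 13 mm farther back than shut.
Start: joints at [-1.324, 0.126, -0.04, 1.405, 0, 1.571], TCP at [0.128, -0.509, 0.231] pointing down, gripper open.
Joint ranges: [-2.72, 2.72], [-0.95, 1.95], [-1.27, 1.35], [-1.78, 2.02], [-1.46, 1.47], [-3.14, 3.14]. Speed limits (rad/s): [2.39, 2.39, 3.01, 3.14, 3.14, 3.14].

### API

Orientations are given as [roll, pitch, yaw] about the fixed x, y, z axes, in that order (R = Rz(yaw) Ry(pitch) Rx(roll)).
In Python, from workcell import robot gives the robot as it stands. Calls block until the motion is done:
- robot.reach(position, orientation): joint-space move of the TCP to a pose.
- robot.move_linear(position, orientation=None, v=0.15): straight line of the TCP; orientation=None keeps the orientation; v is the mean speed in m/s.
- robot.move_j(angles): joint-space move.
- robot.open_gripper() and robot.grasp(): open the fingers fully, or close them until they stop; the grip force is fixed at half the most.
- robot.wait(seconds).
- robot.ik(position, orientation): joint angles nearest the present ones, or None.
- robot.get_image(name): name is "scene" or "side" or "wrist"; returns a dict with "frame" (384x512x3 uint8, red, green, blue), "vertical_fov" (degrees; the focal length in pixels is half the picture's height over the tangent of half this angle, whatever the lens; pixels are square), "cx", "cy" (the principal point, pixels), "k1" (the pictures are not rectified: a ray, as slopes to the right and down, at radius r is drawn at 1 + k1 r^2 times it, then the intrinsics apply), "cam_to_world" (4x4, takes a point from camera to world coordinates). Camera axes: x right, y down, z forward; pixel columns grow to the right and rows downward; lengths in m; the calibration is good to about 2 mm. A picture is of the moment at which its call begins. There is no depth.
A pose or a line that the arm cannot do raises robot.PlanningError and nothing moves.
- robot.job_done(): hands the job in, once; it reports no verdict.
Readings, each from a call of its own:
- robot.current_clock(): time.
- robot.current_q(): joint angles.
- robot.current_qd(): joint speeds.
- robot.current_joint_torque(): joint torques, N m.
- robot.current_tcp_pos(): TCP position.
- robot.current_ee_rot(): TCP orientation.
- robot.current_wrist_force(): force on the tool from outside, world axes, zero at the start.
- robot.current_ft_torque(): the same for the moment, N m.
- robot.current_finger_gap(): opening from 0.0 (shut) to 1.0 (fully open).
Only numpy, scipy, OpenCV 4.12 (cv2) and the standard library are available. Lean on these libraries where they do the work, as an engineer would, in place of code of your own. Each camera call takes 0.05 s, during which the arm holds its last target. There are 200 camera calls.

### The job

One of the two turntables, the one that carries the small stone head, rubs at one place in its turn. Swing it slowly anticlockwise (seen from above) by its upright pin until you feel the drag begin to rise, stop there and let go, so that it is left standing with the rubbing spot on its pad. Do not force it far past that point, and leave the empty turntable alone.

Things in the scene. Friction and masses are not known exactly. Their poses are not given: they have to be found in the camera images.
- wheel_pin (a point): Upright steel pin, 14 mm in diameter, near the rim of the turntable that carries the stone head. Point on its axis, 86 mm above the table; the pin stands from 52 to 110 mm, above the disc's top at 46 mm. Its sleeve spins freely, so a gripper holding it need not turn along. It travels a circle of 105 mm radius round the hub, drag about 3.5 N while free. Its axes mean nothing.
- wheel_hub (a point): Centre of that turntable's top, 46 mm above the table, on its vertical axis. Disc 250 mm across, foot 290 mm; a stone head 70 mm wide, 123 mm high in all, is fixed in the middle. After 0.5 to 1.8 rad of anticlockwise turning a hidden blob under the rim runs onto the pad: drag at the pin then climbs 0.5 N per mm of travel. Let go there, it stays, or eases back to about 7 mm past.
- wheel_pad_top (a point): Top of the small wooden block (26 x 12 mm, 49 mm above the table) of the sprung pad beside that turntable's rim, 136 mm from the axis. It stands still while the turntable runs free, is carried along anticlockwise while the rubbing spot presses on it, and springs back if the spot leaves it.
- spare_pin (a point): The same kind of pin on the other turntable, of the same size and make, which carries nothing. To be left alone. Point 86 mm above the table.

How it is judged:
By the outcome, as a careful person would: the job done as asked, in the order asked, and still so for the second after the job is handed in, with the robot touching nothing.
It also fails if it takes over 51 s, if anything falls off the work surface, if the arm or the gripper's body presses on something with over 40 N, if the wrist force passes 120 N, or if a joint passes its speed limit or range.

## Working session

There is one attempt and no reset: what is moved stays moved. The work goes in short steps, each a Python script; the robot and the scene stay as the last script left them, time stands still between calls to the robot, and variables do not carry over. Pictures are saved under pics/ and viewed, about 8 in all and at most 12, crops included, and the job is handed in when it is done.

```bash
mkdir -p pics; cat > h.py <<'E'
import numpy as np, cv2
from workcell import robot
def snap(n,f):
    d=robot.get_image(n); cv2.imwrite(f'pics/{f}.png',d['frame'][:,:,::-1]); np.save(f'pics/{f}.npy',{k:v for k,v in d.items() if k!='frame'},allow_pickle=True); return d
def meta(f): return np.load(f'pics/{f}.npy',allow_pickle=True).item()
def K(d):
    f=192/np.tan(np.radians(d['vertical_fov'])/2); return np.array([[f,0,d['cx']],[0,f,d['cy']],[0,0,1]]),np.array([d['k1'],0,0,0.])
def onz(d,u,v,z):
    k,D=K(d); p=cv2.undistortPointsIter(np.array([[[u,v]]],float),k,D,None,None,(3,100,1e-10))[0,0]
    T=np.array(d['cam_to_world']); r=T[:3,:3]@np.array([p[0],p[1],1]); o=T[:3,3]; return o+r*(z-o[2])/r[2]
def proj(d,P):
    k,D=K(d); T=np.linalg.inv(np.array(d['cam_to_world'])); P=np.atleast_2d(P)@T[:3,:3].T+T[:3,3]
    return cv2.projectPoints(P,np.zeros(3),np.zeros(3),k,D)[0][:,0]
E
python3 - <<'E'
from h import *
a=snap('scene','s0');b=snap('side','d0')
for d in(a,b): print(d['vertical_fov'],d['k1'],np.round(d['cam_to_world'],3).tolist())
print(robot.hold_point_z,robot.current_clock(),robot.current_ee_rot(),robot.current_wrist_force())
E
```

```text
42.69566376651971 -0.038765391615749524 [[-0.891, 0.253, -0.378, 0.939], [0.454, 0.518, -0.725, 0.806], [0.012, -0.817, -0.576, 0.747], [0.0, 0.0, 0.0, 1.0]]
49.89984091366071 -0.11238083418499085 [[-0.991, -0.075, 0.11, 0.404], [-0.133, 0.597, -0.791, 0.74], [-0.006, -0.799, -0.601, 0.653], [0.0, 0.0, 0.0, 1.0]]
0.0187 0.1 [-3.14014561e+00 -8.84662780e-06  2.46794350e-01] [-0.38411307  0.05701801 -0.97471248]
```

View pics/s0.png

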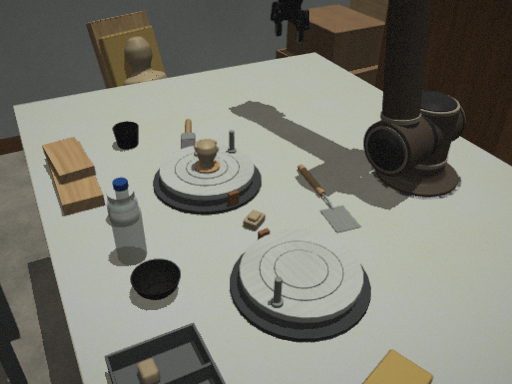

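View pics/d0.png

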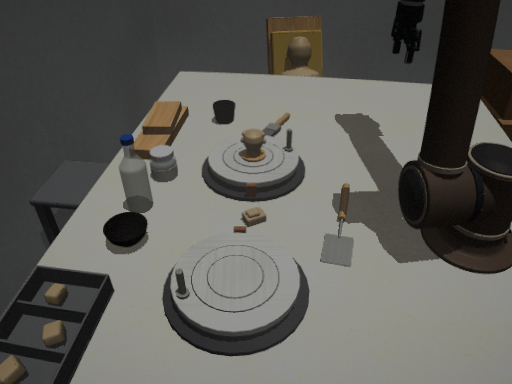

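Head turntable: disc around scene (207,172) / side (253,162). Its pin is at scene (232,141) / side (289,139), and its pad block at scene (234,198) / side (251,190). I'll zoom in to get finer pixel positions.

```bash
python3 - <<'E'
import cv2,numpy as np
a=cv2.imread('pics/s0.png')[122:216,148:268];b=cv2.imread('pics/d0.png')[115:209,195:315]
f=lambda x:cv2.convertScaleAbs(cv2.resize(x,None,fx=5,fy=5,interpolation=cv2.INTER_CUBIC)[:,:],alpha=1.3)
c=np.hstack([f(a),f(b)])
cv2.imwrite('pics/z0.png',cv2.resize(c,None,fx=.6667,fy=.6667,interpolation=cv2.INTER_AREA))
E
```

```text
(no output)
```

View pics/z0.png

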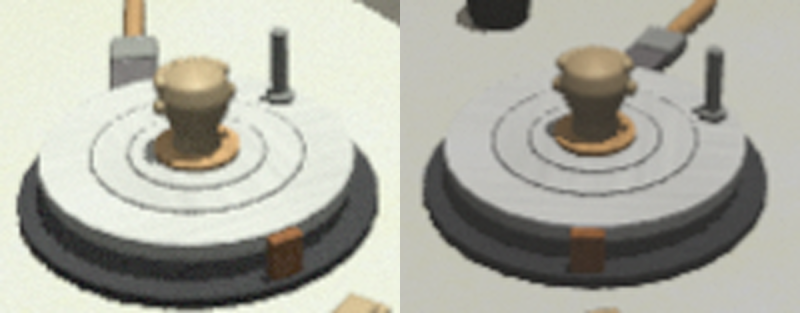

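```bash
python3 - <<'E'
from h import *
from scipy.optimize import least_squares
S,D=meta('s0'),meta('d0')
ms=lambda x,y:np.array([148+x/3.333-.35,122+y/3.333-.35]); md=lambda x,y:np.array([195+(x-400)/3.333-.35,115+y/3.333-.35])
t=np.linspace(0,2*np.pi,721)
def ext(d,h):
    p=proj(d,np.c_[h[0]+.125*np.cos(t),h[1]+.125*np.sin(t),0*t+.046]); return np.array([p[:,0].min(),p[:,0].max(),p[:,1].max()])
es=np.array([ms(38,0)[0],ms(353,0)[0],ms(0,243)[1]]);ed=np.array([md(444,0)[0],md(745,0)[0],md(0,228)[1]])
def res(x):
    h,a=x[:2],x[2]; p=h+.105*np.array([np.cos(a),np.sin(a)]); P=[[*p,.110],[*p,.052]]
    return np.r_[ext(S,h)-es,ext(D,h)-ed,(proj(S,P)-[ms(279,31),ms(279,95)]).ravel(),(proj(D,P)-[md(714,49),md(712,112)]).ravel()]
r=least_squares(res,[.3,.1,-1.5]) ;x=r.x
print(x,np.round(r.fun,1)); h=x[:2]; print('pin',h+.105*np.array([np.cos(x[2]),np.sin(x[2])]))
print('free pin',onz(S,*ms(279,31),.11),onz(D,*md(714,49),.11))
for d,p in((S,ms(286,233)),(D,md(587,230))):
    q=onz(d,*p,.049); print('pad',q,np.linalg.norm(q[:2]-h),np.arctan2(*(q[:2]-h)[::-1]))
E
```

```text
[ 0.53815451 -0.21678272 -2.69092783] [ 0.   0.7  0.2 -0.9 -0.3 -0.6  0.4 -0.3  0.6 -1.  -0.1  0.2 -0.4 -0.5]
pin [ 0.44363795 -0.26251694]
free pin [ 0.44537074 -0.26132174  0.11      ] [ 0.44332478 -0.26365873  0.11      ]
pad [ 0.52485485 -0.08129854  0.049     ] 0.13613538045606385 1.6686467472533588
pad [ 0.5240418  -0.08318761  0.049     ] 0.13433845947434062 1.6760439074602824
```

```bash
cat >> h.py <<'E'
H=np.array([.53815,-.21678]); A0=-2.691
def pose(a,R=.105,z=.0673,H=H):
    return [H[0]+R*np.cos(a),H[1]+R*np.sin(a),z],[np.pi,0,a+np.pi]
def frc(a):
    f=np.array(robot.current_wrist_force()); return f[0]*np.cos(a)+f[1]*np.sin(a), -f[0]*np.sin(a)+f[1]*np.cos(a), f[2]
E
python3 - <<'E'
from h import *
S=meta('s0');c=onz(S,126,140,.0);print('cup',c,np.linalg.norm(c[:2]-H))
for a in np.arange(A0,A0+1.95,.3): print(np.round(robot.ik(*pose(a)),2))
robot.reach(*pose(A0,z=.19)); print(robot.current_clock())
robot.move_linear(pose(A0)[0],v=.1); print(robot.current_clock(),frc(A0))
snap('wrist','w1'); snap('side','d1')
robot.grasp(); robot.wait(.2); print(robot.current_clock(),frc(A0),robot.current_finger_gap(),robot.current_tcp_pos(),pose(A0)[0])
E
```

```text
cup [ 0.67527663 -0.53419652  0.        ] 0.34577010116549495
[-0.53  0.16 -0.36  1.05  0.    2.16]
[-0.56  0.21 -0.3   1.06  0.    1.83]
[-0.56  0.27 -0.23  1.07  0.    1.53]
[-0.55  0.32 -0.15  1.09  0.    1.24]
[-0.53  0.37 -0.08  1.11  0.    0.96]
[-0.5   0.42 -0.02  1.13  0.    0.69]
[-0.46  0.45  0.03  1.15  0.    0.43]
1.5917
2.9667 (np.float64(-0.4596288004423056), np.float64(-0.40856075871064057), np.float64(-0.4433348392992731))
3.925 (np.float64(0.22823671497090253), np.float64(-0.5759422724708898), np.float64(2.475549129183752)) 0.14435629399500363 [ 0.4436366  -0.26252712  0.06742302] [np.float64(0.443630138163586), np.float64(-0.26250740664443156), 0.0673]
```

```bash
python3 - <<'E'
from h import *
t0=robot.current_clock()
for k in range(1,11):
    a=A0+.04*k; p,o=pose(a); robot.move_linear(p,o,v=.03)
    f1=frc(a); print(k,round(robot.current_clock()-t0,2),np.round(f1,2))
robot.wait(.3);print(np.round(frc(a),2),robot.current_tcp_pos()-p,robot.current_finger_gap())
snap('side','d2')
E
```

```text
1 0.29 [-0.37 -1.73  3.62]
2 0.58 [-0.22 -0.81  3.73]
3 0.88 [-0.08 -0.5   3.49]
4 1.17 [-0.03 -1.32  3.57]
5 1.46 [-0.87 -2.46  4.55]
6 1.75 [-2.22 -1.65  4.98]
7 2.04 [-2.1  -1.24  3.88]
8 2.33 [-3.29 -1.    4.78]
9 2.62 [-2.99 -1.19  4.63]
10 2.92 [-2.25 -0.83  6.05]
[-4.76 -1.5   4.59] [2.61102481e-04 1.92824357e-04 6.21585468e-05] 0.1467243510454191
```

```bash
python3 - <<'E'
from h import *
import threading,time
a=A0+.46; p,o=pose(a); L=[]; e=[]
def run():
    try: robot.move_linear(p,o,v=.01)
    except Exception as x: e.append(x)
th=threading.Thread(target=run); 
t0=robot.current_clock(); w=time.time(); th.start()
try:
    while th.is_alive() and len(L)<400:
        L.append((robot.current_clock()-t0,*frc(a))); time.sleep(.005)
except Exception as x: e.append(x)
th.join(); print(e,time.time()-w,len(L),robot.current_clock()-t0); L=np.array(L); print(np.round(L[::max(1,len(L)//12)],2))
for i in range(4): print(np.round(frc(a),2),robot.current_clock()-t0)
S=snap('scene','s1'); snap('side','d3')
E
```

```text
[] 1.414055347442627 1 0.7832999999999997
[[ 0.78 -3.34 -3.04  6.41]]
[-3.34 -3.04  6.41] 0.7832999999999997
[-3.34 -3.04  6.41] 0.7832999999999997
[-3.34 -3.04  6.41] 0.7832999999999997
[-3.34 -3.04  6.41] 0.7832999999999997
```

```bash
cat >> h.py <<'E'
BOX={'scene':(186,214,220,256),'side':(180,205,238,275)}
def pad(n):
    y0,y1,x0,x1=BOX[n]; im=robot.get_image(n)['frame'][y0:y1,x0:x1].astype(float)
    w=np.clip(im[...,0]-im[...,2]-25,0,40); w[im[...,0]>170]=0
    return (w.sum(0)*np.arange(x0,x1)).sum()/w.sum(), w.sum()
E
python3 - <<'E'
from h import *
a=A0+.46; x0=[pad('scene') for _ in range(3)]; y0=[pad('side') for _ in range(2)]; print(x0,y0)
x0=np.mean([q[0] for q in x0]); y0=np.mean([q[0] for q in y0]); np.save('pad0.npy',[x0,y0]); hit=0
while a<A0+1.15:
    a+=.028; p,o=pose(a); robot.move_linear(p,o,v=.01)
    f=frc(a); dx=pad('scene')[0]-x0
    print(round(a-A0,3),round(robot.current_clock(),1),np.round(f,1),round(dx,2))
    hit=hit+1 if (f[1]<-5 or abs(dx)>.7) else 0
    if hit>=2 or f[1]<-6.5 or abs(dx)>1.5 or abs(f[0])>20: break
print(pad('side')[0]-y0)
E
```

```text
[(np.float64(237.30405405405406), np.float64(1628.0)), (np.float64(237.2459727385378), np.float64(1614.0)), (np.float64(236.8659730722154), np.float64(1634.0))] [(np.float64(250.6499388004896), np.float64(817.0)), (np.float64(250.6106408706167), np.float64(827.0))]
0.488 8.8 [-4.7 -2.8  6.1] -0.43
0.516 9.3 [-4.5 -3.1  6. ] 0.18
0.544 9.8 [-3.5 -2.5  6.7] -0.1
0.572 10.3 [-3.8 -2.9  7.1] -0.11
0.6 10.8 [-5.  -2.6  6.6] 0.06
0.628 11.3 [-4.8 -3.1  6.5] -0.5
0.656 11.8 [-4.1 -2.3  6.7] 0.11
0.684 12.3 [-3.9 -3.1  7.5] 0.0
0.712 12.8 [-4.6 -2.6  7. ] -0.46
0.74 13.2 [-5.7 -2.3  6.8] -0.27
0.768 13.7 [-4.9 -2.   7.9] -0.13
0.796 14.2 [-4.9 -2.4  7. ] -0.09
0.824 14.7 [-5.5 -2.6  7.5] 0.12
0.852 15.2 [-5.  -2.2  6.4] -0.16
0.88 15.7 [-4.3 -3.2  6.9] 0.16
0.908 16.2 [-4.7 -2.6  6.2] -0.0
0.936 16.7 [-5.2 -2.5  7.6] 0.18
0.964 17.2 [-4.3 -2.4  7.7] -0.05
0.992 17.7 [-5.1 -2.7  7.5] 0.11
1.02 18.2 [-4.5 -2.6  7.5] -0.63
1.048 18.6 [-5.5 -2.5  8. ] -0.22
1.076 19.1 [-5.4 -1.8  8.1] -0.08
1.104 19.6 [-4.  -2.5  7.7] -0.47
1.132 20.1 [-4.7 -1.6  8.3] -0.14
1.16 20.6 [-5.  -3.1  7.7] -0.23
-0.014250953414602918
```

```bash
python3 - <<'E'
from h import *
x0,y0=np.load('pad0.npy'); a=A0+1.16
while a<A0+1.88:
    a+=.026; p,o=pose(a); robot.move_linear(p,o,v=.01)
    f=frc(a); dx=pad('side')[0]-y0
    print(round(a-A0,3),round(robot.current_clock(),1),np.round(f,1),round(dx,2))
    if f[1]<-5 or abs(dx)>2.2 or abs(f[0])>20: break
print(pad('scene')[0]-x0); snap('side','d4'); snap('scene','s4')
c=np.hstack([cv2.imread('pics/%s.png'%n)[165:215,y:y+60] for n,y in(('d0',220),('d4',220),('s0',205),('s4',205))])
cv2.imwrite('pics/z4.png',cv2.resize(c,None,fx=3.3,fy=3.3,interpolation=cv2.INTER_CUBIC))
E
```

```text
1.186 21.1 [-4.5 -2.2  7.8] 0.16
1.212 21.6 [-4.8 -4.5  8. ] 1.29
1.238 22.1 [-5.1 -5.1  8.8] 2.57
1.5830021206142533
```

View pics/z4.png

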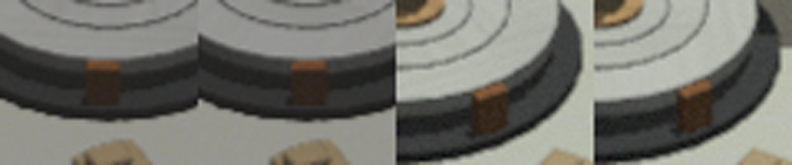

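Drag rose from about 2.5 to 5.1 N. The pad moved 2.6 px in the side view (1.6 px in the scene view), so the disc is about 5 mm past the onset. I'll let go, lift straight up and check.

```bash
python3 - <<'E'
from h import *
x0,y0=np.load('pad0.npy'); a=A0+1.238
robot.open_gripper(); robot.wait(.2); print(robot.current_finger_gap(),frc(a),pad('side')[0]-y0)
p,o=pose(a,z=.2); robot.move_linear(p,v=.1); robot.wait(1.)
print(robot.current_clock(),frc(a),[pad('side')[0]-y0 for _ in range(3)],[pad('scene')[0]-x0 for _ in range(3)])
d=snap('side','d5'); print(proj(d,[[*pose(a)[0][:2],.11],[*pose(a)[0][:2],.052]]))
E
```

```text
1.0026152804070163 (np.float64(0.2816730903519228), np.float64(-0.3295795469119103), np.float64(0.029668541513808315)) 2.594853021589728
25.6667 (np.float64(-0.2563189371852904), np.float64(0.07682033744061449), np.float64(0.46289896476574455)) [np.float64(2.5979710340120903), np.float64(2.5484541257995375), np.float64(2.555925400238891)] [np.float64(1.9816489602516185), np.float64(1.8905211956564472), np.float64(2.0179285700804996)]
[[252.84935432 117.62214748]
 [252.97488526 135.28682064]]
```

View pics/d5.png

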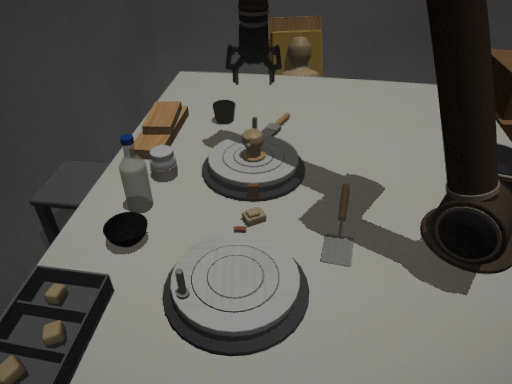

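The gripper is clear above the pin (top at side (254,119), where expected). The pad is still displaced at about (253,190), and the empty turntable's pin is unmoved at (181,283).

```bash
python3 -c "
from h import *
robot.job_done(); print(robot.current_clock())"
```

```text
the job is handed in; nothing more can be done
the job is handed in; nothing more can be done
```

I swung the stone-head turntable slowly anticlockwise by its pin, stopped when the drag began to rise, let go, and handed the job in at about 26 s.

- **Where it stopped:** The drag held at about 2.5 N while the turntable ran free, then rose to 4.5 and 5.1 N over the last two steps, ending at about 1.24 rad of turning. That is roughly 5 mm past the point where the rubbing began. My free-drag reading was lower than the 3.5 N given, probably because I read the force at rest after each short step.
- **After letting go:** The pad stayed about 2.6 px displaced in the side view and about 2.0 px in the scene view, with no spring-back in the second after release. The gripper was clear of everything, with wrist force under 1 N.
- **Empty turntable:** I did not touch it, and its pin looks unmoved in the last picture.
- **Failed checks:** None. The scene camera's pad reading was noisier, about ±0.5 px.

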